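Present the notched sample plate to the label reader

TASK

Of the three metal sample plates standing in the slotted wooden rack, take the one with the small corner notch: the notch marks its frosted end, and the label is on the face that shows the notch at its top right. Pick it up by its plain half and present it to the label reader on the stand: label up and squarely facing the lens, about 20 cm in front of it on its line of sight, the plate's long side level and its notched edge still uppermost. Finish while holding it still there, and leave the other plates and the things round about undisturbed.

Things in the scene. Friction and masses are not known exactly. Their poses are not given: they have to be found in the camera images.
- plate: notched aluminium sample plate 120 x 6 mm, 64 mm tall, 0.09 kg, standing loose in a slot, pointing either way; the upper 42 mm are free. Origin: middle of the lower edge; x along its length, z up, y normal of the label's face. Matt grey frosted end: x -60 to -20 mm; plain half at +x (hold with pad centre at x 5 mm or more, 30 is good)
- notch (a point): middle of the 14 x 14 mm square notch in the plate's upper corner at the frosted end (plate frame -53, 0, 57 mm). Seen from the label's side, as it stands, the notch is at the top right
- label (a point): centre of the paper label, 32 x 24 mm, on the +y face at the frosted end (plate frame -40, 3, 34 mm)
- blank_1: a blank plate of the same size and material with a frosted end but square corners and no label; same frame as the plate; stands in another slot of the rack
- blank_2: another blank plate like blank_1, its frosted end the other way round (+x)
- rack: fixed wooden rack, 150 (x) by 176 (y) by 30 mm high, origin under its centre, at any yaw. Three slots along its x at y -72, 0 and 72 mm, 8 mm wide, floor 8 mm and rail tops 30 mm above the table. The plates stand in them in any order, tops 72 mm above the table, 66 mm free between them
- reader: fixed label reader: grey base 100 x 120 mm, origin under the post (18 mm thick, 412 mm high); its black head, 66 mm wide, hangs on the robot's side (-x of the reader) with the round lens at reader frame -79, 0, 341 mm, looking away from the post and down at 45 degrees
- focus (a point): the reading point in free air 200 mm in front of the lens on its line of sight (reader frame -220, 0, 200 mm). Its z axis points to the lens (45 degrees up, away from the robot), its y axis is level along the reader's y (robot's left). The label's centre belongs here, the plate's y along this z, the plate's x level
- tape_measure: pocket tape measure, 32 x 77 x 60 mm, bystander, loose, origin under its centre
- wood_block: bevelled wooden block 42 x 105 x 28 mm, bystander, loose, origin under its centre
- tape_foil: roll of silver-white tape, 100 mm across, 38 mm high, bystander, loose, origin under its centre
Not all that is in view belongs to the job. Leave any blue or purple look-alike of the plate alone.

How it is judged:
By the outcome, as a careful person would: the job done as asked, in the order asked, and still so for the second after the job is handed in, while the arm keeps its last pose, push and grip.
It also fails if it takes over 38 s, if anything falls off the work surface, if the arm or the gripper's body presses on something with over 40 N, if the wrist force passes 120 N, or if a joint passes its speed limit or range.

ROBOT

A 6-joint arm with a two-finger parallel gripper is mounted at the origin on a cart in front of the work surface, level with it; the furniture and walls round the work are solid. World frame = base frame: x ahead of the robot, y to its left, z up, the work surface at z = 0. Lengths are in m, angles in rad, forces in N, time in s.
With the tool pointing down it reaches from about 0.35 to 0.975 m from the base axis. Payload 17.4 kg.
Tool frame: the origin (TCP) lies on the centre line of the jaws, within the pads' length; the fingertips stand 8 mm ahead of it and the grasp point (between the pads) lies 11 mm behind it; z points along the fingers, y is the line along which they close (so a half turn about z gives the same grasp; the last joint's range is limited). The gripper opens to 85 mm and grips with 20 to 120 N. Pads are 22 mm wide; open, the fingers measure 114 mm over their backs; the gripper's body (76 mm by 85 mm) begins 54 mm behind the grasp point. The pads swing forward as they close: fully open they stand 13 mm farther back than shut.
Start: joints at [1.106, 0.116, 1.442, -0, 1.584, -0.038], TCP at [0.279, 0.614, 0.239] pointing down, gripper open.
Joint ranges: [-2.83, 2.83], [-0.83, 2.19], [0.07, 2.5], [-1.14, 4.28], [0.01, 3], [-2.97, 2.97]. Speed limits (rad/s): [1.89, 1.89, 2.22, 3.14, 3.14, 3.14].

INTERFACE

Orientations are given as a unit quaternion [x, y, z, w].
In Python, from station import robot, imaging, finish_job gives the robot as it stands.
- The arm moves only by the tool move_arm, never from a script. Its argument "deltas" is one flat list of numbers, 6 for each row, row after row: the shift along the tool's x, y, z normalised to -1 to 1, where 1 is 20 mm, then the turn, a rotation vector about the tool's x, y, z normalised to -1 to 1, where 1 is pi/2 rad. In form: [x, y, z, wx, wy, wz, x, y, z, wx, wy, wz, ...]. A call has 1 to 8 rows; each row shifts and turns the commanded pose from where the row before left it, along the tool's axes as they then stand; what a row does not reach is not made up. A row lasts 1/8 s, in which the tool goes at most 62.5 mm and 10.7 degrees, less where a joint would pass 70% of its speed; a pose out of reach is approached as far as the arm can. A call with a number of a shift or a turn outside -1 to 1 is refused whole. A call with a gripper value outside its range is refused whole. "jaw" is the opening, from -1 (shut) to 1 (fully open), set as the call begins (left out, the last holds). The fingers move at their own pace and stop on an object; "force" is the grip in N (left out, the last holds). Time passes only in rows, so rows that do not move let the fingers close. It gives the time, the measured TCP pose, the force, the opening and the grip force at its end, in the units of the state.
- robot.get_state(): the state, without advancing time (a new reading comes with each control period).
- imaging.read_camera(name): name is "scene" or "top"; returns (picture, depth): 420x560x3 uint8, red, green, blue; 420x560 float32, m along the optical axis (not along the pixel's ray), 0 where there is no reading.
- imaging.get_calibration(name): a dict with "fx", "fy", "cx", "cy" (pixels), "extrinsics" (4x4, takes a point from camera to world coordinates). Camera axes: x right, y down, z forward; pixel columns grow to the right and rows downward; lengths in m; the calibration is good to about 2 mm. A picture is of the moment at which its call begins. get_calibration takes no time and is no camera call.
- finish_job(): hands the job in; it is judged then, once.
The state is a dict: "time_s": time; "qpos": joint angles; "dq": joint speeds; "joint_efforts": joint torques, N m; "position": TCP position; "eef_rot": TCP orientation; "contact_force": force on the tool from outside, world axes, zero at the start; "wrist_torque": the same for the moment, N m; "width": finger opening in m; "finger_force": force on a finger pad.
Only numpy, scipy, OpenCV 4.12 (cv2) and the standard library are available. Lean on these libraries where they do the work, as an engineer would, in place of code of your own. Each camera call takes 0.05 s, during which the arm holds its last target. There are 200 camera calls.

## Working session

There is one attempt and no reset: what is moved stays moved. The work goes in short steps, Python scripts to look and compute and a tool call to move; the robot and the scene stay as the last step left them, time stands still between calls to the robot, and variables do not carry over. Pictures are saved under pics/ and viewed, at most 10 in all, crops included, and the job is handed in when it is done.

Besides the shell and the picture viewer there is one more tool, called after ">>>" as name(argument=value, ...) on one line, values as JSON. move_arm: Moves the arm, as the interface text tells. Its arguments: {"type":"object","properties":{"deltas":{"type":"array","items":{"type":"number","minimum":-1,"maximum":1}},"jaw":{"type":"number"},"force":{"type":"number"}},"required":["deltas"]}

```bash
mkdir -p pics; cat > h.py <<'E'
import numpy as np, cv2
from station import robot, imaging, finish_job
from scipy.spatial.transform import Rotation as R
def shot(n):
    p,d=imaging.read_camera(n); return p,d,imaging.get_calibration(n)
def pts(d,c):
    v,u=np.mgrid[:d.shape[0],:d.shape[1]]
    P=np.stack([(u-c['cx'])/c['fx']*d,(v-c['cy'])/c['fy']*d,d],-1)
    E=np.array(c['extrinsics']); return P@E[:3,:3].T+E[:3,3]
E
python3 - <<'E'
from h import *
for n in ('scene','top'):
    p,d,c=shot(n); cv2.imwrite(f'pics/{n}0.png',p[:,:,::-1]); np.savez(f'{n}0.npz',p=p,d=d)
    print(n,np.round(c['extrinsics'],3).tolist(),c['fx'],c['cx'],c['cy'])
s=robot.get_state(); print(s)
E
```

```text
scene [[0.59, -0.524, 0.614, -0.163], [-0.807, -0.363, 0.466, -0.598], [-0.021, -0.771, -0.637, 0.889], [0.0, 0.0, 0.0, 1.0]] 495.91142379493294 280.8793941307384 203.6892407556692
top [[0.026, -0.981, 0.19, 0.352], [-1.0, -0.029, -0.012, -0.055], [0.017, -0.19, -0.982, 1.266], [0.0, 0.0, 0.0, 1.0]] 390.6915315597165 281.8031180823479 206.30916555460846
{'time_s': 0.1, 'qpos': array([ 1.10617989e+00,  1.16413675e-01,  1.44220149e+00, -4.81906717e-05,
        1.58400006e+00, -3.77719003e-02]), 'dq': array([ 1.07186743e-04, -8.69576100e-04, -1.34171611e-03,  6.03940146e-05,
       -2.35256739e-05,  2.06583435e-04]), 'joint_efforts': array([-1.47330982e-03, -7.33664989e+01, -6.33786035e+01, -2.77163481e-04,
        5.29801677e-03, -2.77250547e-05]), 'position': array([0.27937891, 0.61428628, 0.23865053]), 'eef_rot': array([ 2.11806029e-01,  9.77311590e-01, -5.01225852e-04, -1.03747706e-04]), 'contact_force': array([-0.84399441, -0.41692519,  0.39319627]), 'wrist_torque': array([-0.03491831,  0.01859753, -0.07497478]), 'finger_force': 0.0, 'width': 0.08542659354715028}
```

View pics/scene0.png

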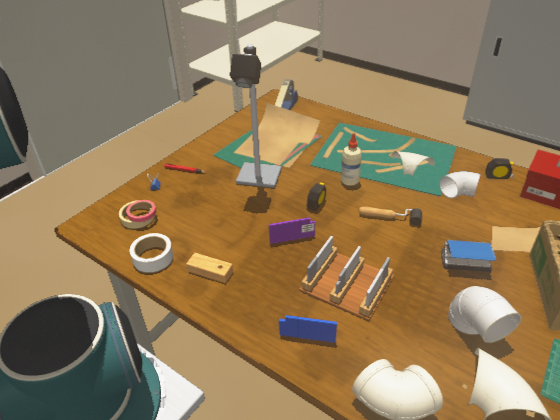

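View pics/top0.png

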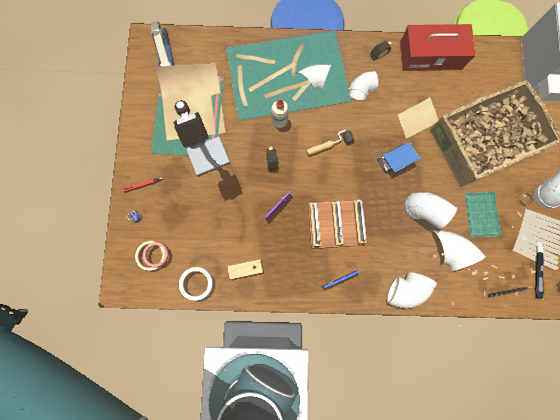

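The rack is at scene (347,282) and top (338,223), with three plates in it. The purple plate (scene 292,231) and the blue plate (scene 308,330) are look-alikes to leave alone. The reader stands at scene (258,175). Next I'll crop in on the rack.

```bash
python3 - <<'E'
from h import *
a=np.load('scene0.npz')['p'][225:325,290:410]; b=np.load('top0.npz')['p'][190:260,300:375]
A=cv2.resize(a,None,fx=4,fy=4,interpolation=cv2.INTER_CUBIC)[:, :, ::-1]; B=cv2.resize(b,None,fx=4,fy=4,interpolation=cv2.INTER_CUBIC)[:,:,::-1]
o=np.zeros((400,780,3),np.uint8); o[:,:480]=A; o[:280,480:780]=B
cv2.imwrite('pics/crop.png',o)
for n in ('scene','top'):
    z=np.load(n+'0.npz'); P=pts(z['d'],imaging.get_calibration(n))
    x0=(225,325,290,410) if n=='scene' else (190,260,300,375)
    Q=P[x0[0]:x0[1],x0[2]:x0[3]]; ok=z['d'][x0[0]:x0[1],x0[2]:x0[3]]>0
    for lo,hi in ((.045,.08),(.022,.036)):
        m=(ok&(Q[...,2]>lo)&(Q[...,2]<hi)).astype(np.uint8)
        k,l,st,ce=cv2.connectedComponentsWithStats(m)
        for i in range(1,k):
            if st[i,4]>15:
                q=Q[l==i]; w=cv2.minAreaRect(q[:,:2].astype(np.float32)*1000)
                print(n,lo,st[i,4],np.round(ce[i]+[x0[2],x0[0]]),np.round(w[0],0),np.round(w[1],0),round(w[2],1),np.round(q[:,2].max(),3))
# reader
z=np.load('scene0.npz');P=pts(z['d'],imaging.get_calibration('scene'))
Q=P[40:200,220:300].reshape(-1,3); Q=Q[(z['d'][40:200,220:300]>0).ravel()]
for lo,hi in ((.1,.28),(.30,.45)):
    q=Q[(Q[:,2]>lo)&(Q[:,2]<hi)&(Q[:,0]<.9)]; print('rd',len(q),q.mean(0),q.min(0),q.max(0))
z=np.load('top0.npz');P=pts(z['d'],imaging.get_calibration('top'))
hsv=cv2.cvtColor(z['p'],cv2.COLOR_RGB2HSV)
m=((hsv[...,1]<70)&(hsv[...,2]>110)&(P[...,2]<.06)&(P[...,2]>.004)).astype(np.uint8); m[:135]=0;m[180:]=0;m[:,:180]=0;m[:,235:]=0
q=P[m>0]; w=cv2.minAreaRect(q[:,:2].astype(np.float32)*1000); print('base',m.sum(),w,q[:,2].mean())
q=P[95:150,165:215].reshape(-1,3); q=q[(q[:,2]>.3)]; print('head',len(q),q.mean(0),cv2.minAreaRect(q[:,:2].astype(np.float32)*1000))
E
```

```text
scene 0.045 273 [319. 255.] [ 537. -176.] [121.   8.] 5.1 0.075
scene 0.045 255 [348. 266.] [ 544. -247.] [122.   8.] 5.3 0.075
scene 0.045 245 [377. 278.] [ 551. -319.] [121.   7.] 5.3 0.075
scene 0.045 282 [310. 321.] [ 371. -266.] [ 9. 95.] 26.9 0.066
scene 0.022 105 [302. 229.] [614. -74.] [ 8. 64.] 47.3 0.036
scene 0.022 308 [319. 268.] [ 537. -176.] [142.  26.] 5.2 0.036
scene 0.022 321 [346. 280.] [ 545. -248.] [144.  24.] 4.0 0.036
scene 0.022 331 [375. 292.] [ 551. -319.] [143.  24.] 5.2 0.036
top 0.045 144 [361. 220.] [ 550. -319.] [119.   8.] 5.1 0.078
top 0.045 105 [316. 223.] [ 537. -176.] [119.   6.] 5.4 0.076
top 0.045 127 [339. 221.] [ 543. -247.] [118.   7.] 5.2 0.078
top 0.022 175 [358. 223.] [ 550. -318.] [140.  23.] 6.2 0.036
top 0.022 199 [314. 225.] [ 537. -176.] [139.  24.] 5.2 0.036
top 0.022 173 [336. 225.] [ 543. -248.] [138.  24.] 5.3 0.036
rd 360 [0.74774369 0.1785537  0.19383223] [0.73967001 0.17074043 0.10025393] [0.75989306 0.1905713  0.27945234]
rd 1025 [0.69896907 0.15323222 0.37772065] [0.66396735 0.11907024 0.30005634] [0.7669836  0.19670728 0.41119365]
base 842 ((764.6588134765625, 185.60287475585938), (107.36939239501953, 119.38308715820312), 25.15502166748047) 0.013088887201118456
head 1095 [0.70330143 0.15731597 0.40010933] ((551.0072021484375, 82.33109283447266), (478.6520690917969, 67.13063049316406), 26.503707885742188)
```

View pics/crop.png

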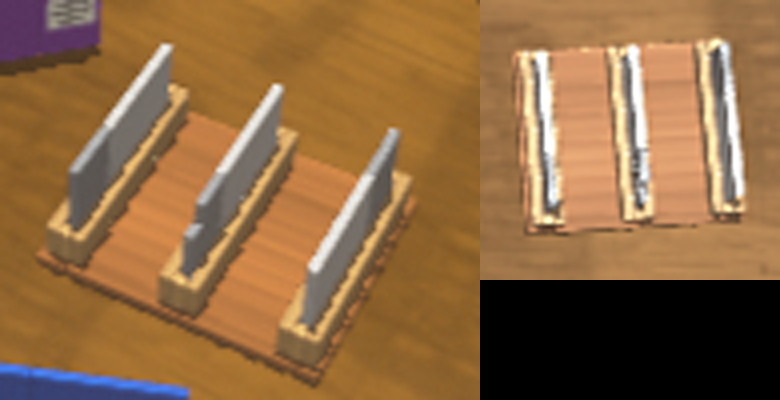

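The candidates are:
- Middle rack plate (scene 348,266; top 339,221): it has the notch, at its near end (about scene 338,288).
- Left plate (319,255) and right plate (377,278): square corners, so these are the blanks.
- Purple (292,231) and blue (308,330): look-alikes.

I'm taking the middle plate. Its notch is towards world -x, so the label faces +y and the plain half is the far end. Next I'll refine the reader pose and work out the approach.

```bash
cat >> h.py <<'E'
def dl(Tp,Tr,p,r):
    "shift in tool axes (units of 20mm) and rotvec (units of 90deg) from pose T to pose p,r"
    return np.round(Tr.inv().apply(np.array(p)-Tp)/.02,2), np.round((Tr.inv()*r).as_rotvec()/(np.pi/2),3)
def tool(xaxis,z):
    x=np.array(xaxis,float);z=np.array(z,float);x/=np.linalg.norm(x);z/=np.linalg.norm(z);return R.from_matrix(np.stack([x,np.cross(z,x),z],1))
E
python3 - <<'E'
from h import *
rect=lambda q: cv2.minAreaRect(q[:,:2].astype(np.float32)*1000)
for n in ('scene','top'):
    z=np.load(n+'0.npz');P=pts(z['d'],imaging.get_calibration(n)); ok=z['d']>0
    near=ok&(np.hypot(P[...,0]-.74,P[...,1]-.175)<.13)
    for lo,hi in ((.004,.03),(.06,.28),(.3,.335),(.335,.37),(.37,.425),(.395,.425)):
        q=P[near&(P[...,2]>lo)&(P[...,2]<hi)]
        if len(q)>8: print(n,lo,hi,len(q),np.round(np.median(q,0),4),np.round(rect(q),1) if 0 else [np.round(v,1) for v in rect(q)])
s=robot.get_state(); a=np.radians(5.3)
u=np.array([np.cos(a),np.sin(a),0]); c=np.array([.5437,-.2473,0]); g=c+.03*u
print('grasp',g, dl(s['position'],R.from_quat(s['eef_rot']),g+[0,0,.16],tool(-u,[0,0,-1])))
E
```

```text
scene 0.004 0.03 864 [0.7549 0.1792 0.012 ] [array([747.5, 199.7]), array([229.5, 191.3]), np.float64(9.9)]
scene 0.06 0.28 431 [0.7468 0.1776 0.1781] [array([748.3, 178.8]), array([17.3, 17.6]), np.float64(41.5)]
scene 0.3 0.335 24 [0.694  0.1647 0.33  ] [array([718.2, 160.1]), array([75. , 29.8]), np.float64(5.8)]
scene 0.335 0.37 310 [0.6807 0.1398 0.3566] [array([693.2, 148.3]), array([50.5, 81.3]), np.float64(49.9)]
scene 0.37 0.425 691 [0.6991 0.1589 0.3907] [array([715.9, 165. ]), array([107.2,  66.3]), np.float64(23.3)]
scene 0.395 0.425 261 [0.715  0.1705 0.4013] [array([720.1, 174.1]), array([76.6, 64. ]), np.float64(45.8)]
top 0.004 0.03 1059 [0.7566 0.1774 0.0123] [array([740.8, 167.2]), array([232.6, 245.6]), np.float64(39.2)]
top 0.06 0.28 62 [0.7464 0.1768 0.1055] [array([748.1, 178.4]), array([ 9. , 17.4]), np.float64(28.4)]
top 0.335 0.37 105 [0.6747 0.1441 0.3608] [array([705.8, 146. ]), array([58.5, 87.8]), np.float64(85.5)]
top 0.37 0.425 977 [0.7059 0.1647 0.3945] [array([720.1, 166.2]), array([101.7,  66. ]), np.float64(24.3)]
top 0.395 0.425 470 [0.7175 0.1709 0.4023] [array([732.4, 169.6]), array([77.2, 65.1]), np.float64(19.9)]
grasp [ 0.57357174 -0.24452888  0.        ] (array([-31.17, -32.99,   3.97]), array([-0.001, -0.   , -0.331]))
```

```bash
python3 - <<'E'
from h import *
def plane(c,uv,z):
    E=np.array(c['extrinsics']); r=np.stack([(uv[:,0]-c['cx'])/c['fx'],(uv[:,1]-c['cy'])/c['fy'],np.ones(len(uv))],1)@E[:3,:3].T
    t=(z-E[2,3])/r[:,2]; return E[:3,3]+r*t[:,None]
for n,b in (('scene',(160,190,228,290)),('top',(132,180,180,235))):
    z=np.load(n+'0.npz'); c=imaging.get_calibration(n); hsv=cv2.cvtColor(z['p'],cv2.COLOR_RGB2HSV); P=pts(z['d'],c)
    m=np.zeros(hsv.shape[:2],np.uint8); m[b[0]:b[1],b[2]:b[3]]=((hsv[...,1]<60)&(hsv[...,2]>70)&(P[...,2]<.03))[b[0]:b[1],b[2]:b[3]]
    k,l,st,ce=cv2.connectedComponentsWithStats(m); i=1+st[1:,4].argmax()
    ct=max(cv2.findContours((l==i).astype(np.uint8),cv2.RETR_EXTERNAL,cv2.CHAIN_APPROX_NONE)[0],key=len)[:,0].astype(float)
    Q=plane(c,ct,.012); print(n,st[i],cv2.minAreaRect(Q[:,:2].astype(np.float32)*1000))
    near=(z['d']>0)&(np.hypot(P[...,0]-.74,P[...,1]-.175)<.13)
    # head seen as dark region with z>.37 : side-edge lines
    q=P[near&(P[...,2]>.38)][:,:2]*1000
    best=min(np.arange(15,35,.5),key=lambda t:np.subtract(*np.percentile(q@[-np.sin(np.radians(t)),np.cos(np.radians(t))],[98,2])))
    t=np.radians(best); s=q@[-np.sin(t),np.cos(t)]; f=q@[np.cos(t),np.sin(t)]; print(' head yaw',best,np.percentile(s,[1,99]),np.percentile(f,[1,99]))
    q=P[near&(P[...,2]>.06)&(P[...,2]<.28)][:,:2]*1000
    s=q@[-np.sin(t),np.cos(t)]; f=q@[np.cos(t),np.sin(t)]; print(' post',np.percentile(s,[3,50,97]),np.percentile(f,[3,50,97]))
o=np.load('top0.npz')['p'][90:185,155:245]; o2=np.load('scene0.npz')['p'][35:200,215:305]
x=np.zeros((600,780,3),np.uint8); A=cv2.resize(o,None,fx=5,fy=5,interpolation=2); x[:A.shape[0],:A.shape[1]]=A; B=cv2.resize(o2,None,fx=3.6,fy=3.6,interpolation=2)[:600]; x[:B.shape[0],455:455+B.shape[1]]=B
cv2.imwrite('pics/reader.png',x[:,:,::-1])
E
```

```text
scene [236 161  49  27 848] ((767.4944458007812, 185.3004150390625), (135.74176025390625, 123.25890350341797), 24.457307815551758)
 head yaw 15.0 [-60.50945037   2.77457325] [698.88023711 779.12184955]
 post [-27.52974259 -21.68000945 -12.20380374] [762.69494006 767.97632675 776.32562908]
top [183 135  47  40 928] ((761.1414184570312, 188.75930786132812), (113.26018524169922, 134.3397979736328), 29.59157371520996)
 head yaw 17.5 [-92.25949102 -28.17069963] [697.70912693 784.17579143]
 post [-62.72246655 -55.87160029 -46.73723576] [763.1443411  765.38669657 771.55204418]
```

View pics/reader.png

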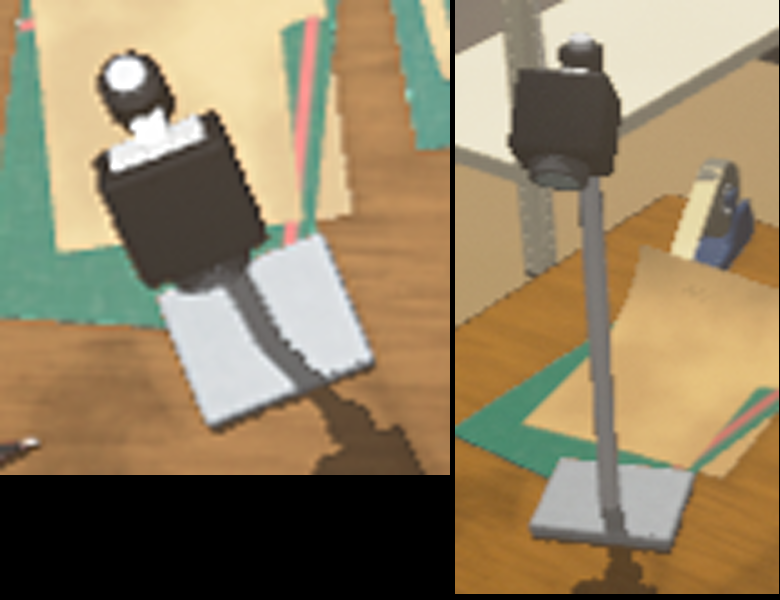

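>>> move_arm(deltas=[-1,-1,0,0,0,-0.05,-1,-1,0,0,0,-0.05,-1,-1,0,0,0,-0.05,-1,-1,0,0,0,-0.05,-1,-1,0,0,0,-0.05,-1,-1,0,0,0,-0.05,-1,-1,0,0,0,-0.031,-1,-1,0,0,0,0], jaw=0.3)

```text
time_s: 1.1
position: [0.4112, 0.4336, 0.239]
eef_rot: [-0.047, 0.999, -0.0, -0.0]
contact_force: [0.1, 0.0, 0.7]
width: 0.0556
finger_force: 0.0
```

The reader crop shows the base corners (crop 213,427 / 373,365 / 323,237 at 5x), the dark head with its lens pointing robot-side and down, and the post top at about (125,75). I'll cast these points to get the yaw.

```bash
python3 - <<'E'
from h import *
def plane(c,uv,z):
    E=np.array(c['extrinsics']); uv=np.array(uv,float); r=np.stack([(uv[:,0]-c['cx'])/c['fx'],(uv[:,1]-c['cy'])/c['fy'],np.ones(len(uv))],1)@E[:3,:3].T
    t=(z-E[2,3])/r[:,2]; return E[:3,3]+r*t[:,None]
c=imaging.get_calibration('top')
k=lambda L:np.array(L)/5+[155-.4,90-.4]
B=plane(c,k([(213,425),(373,362),(322,236)]),.012)*1000
print(np.round(B[:,:2])); d=B[0]-B[1]; print('front yaw',np.degrees(np.arctan2(d[1],d[0]))-90,np.hypot(*d[:2])); d=B[2]-B[1]; print('side',np.degrees(np.arctan2(d[1],d[0])),np.hypot(*d[:2]))
print('post top knob',plane(c,k([(125,75)]),.412)*1000)
z=np.load('top0.npz');P=pts(z['d'],c)*1000
for u,v in ((125,75),(150,125),(110,160),(205,122),(180,160),(160,210),(240,190),(200,225)):
    i=k([(u,v)])[0]; print((u,v),np.round(P[int(round(i[1])),int(round(i[0]))]))
c=imaging.get_calibration('scene'); k2=lambda L:np.array(L)/3.6+[215-.36,35-.36]
j=lambda u,v:(u-455,v)
B=plane(c,k2([j(531,525),j(669,540),j(692,472),j(560,459)]),.012)*1000; print(np.round(B[:,:2]))
d=B[0]-B[1]; print('front yaw',np.degrees(np.arctan2(d[1],d[0]))-90,np.hypot(*d[:2])); d=B[2]-B[1]; print('side',np.degrees(np.arctan2(d[1],d[0])),np.hypot(*d[:2]))
print('post foot',plane(c,k2([j(608,510)]),.012)*1000)
E
```

```text
[[694. 214.]
 [740. 110.]
 [828. 149.]]
front yaw 24.29165340782025 113.45735450146015
side 23.983063209198356 95.72842901784949
post top knob [[752.23592123 180.25938804 412.        ]]
(125, 75) [751. 179. 413.]
(150, 125) [734. 170. 395.]
(110, 160) [715. 187. 397.]
(205, 122) [742. 147. 385.]
(180, 160) [714. 153. 403.]
(160, 210) [693. 163. 393.]
(240, 190) [706. 127. 387.]
(200, 225) [691. 147. 379.]
[[693. 216.]
 [741. 111.]
 [828. 151.]
 [779. 256.]]
front yaw 24.58954462609789 115.75807047731139
side 25.100494775280893 96.36165595693208
post foot [[744.73263127 176.58651763  12.        ]]
```

>>> move_arm(deltas=[-1,-1,0,0,0,0,-1,-1,0,0,0,0,-1,-1,0,0,0,0,-1,-1,0,0,0,0,-1,-1,0,0,0,0,-0.5,-1,0,0,0,0,0,-1,0,0,0,0,0,-1,0,0,0,0])

```text
time_s: 2.1
position: [0.5347, 0.2842, 0.2393]
eef_rot: [-0.047, 0.999, -0.0, -0.0]
contact_force: [0.5, -0.6, 0.1]
width: 0.0556
finger_force: 0.0
```

>>> move_arm(deltas=[0,-1,0,0,0,0,0,-1,0,0,0,0,0,-1,0,0,0,0,0,-1,0,0,0,0,0,-1,0,0,0,0,0,-1,0,0,0,0,0,-1,0,0,0,0,0,-1,0,0,0,0])

```text
time_s: 3.1
position: [0.5501, 0.1246, 0.2393]
eef_rot: [-0.047, 0.999, -0.0, -0.0]
contact_force: [-0.6, -0.2, -0.7]
width: 0.0553
finger_force: 0.0
```

>>> move_arm(deltas=[0,-1,0,0,0,0,0,-1,0,0,0,0,0,-1,0,0,0,0,0,-1,0,0,0,0,0,-1,0,0,0,0,0,-1,0,0,0,0,0,-1,0,0,0,0,0,-1,0,0,0,0])

```text
time_s: 4.1
position: [0.565, -0.0347, 0.2393]
eef_rot: [-0.047, 0.999, 0.0, 0.0]
contact_force: [0.2, 0.0, -0.0]
width: 0.0555
finger_force: 0.0
```

```bash
python3 - <<'E'
from h import *
s=robot.get_state(); a=np.radians(5.3); u=np.array([np.cos(a),np.sin(a),0]); g=np.array([.5737,-.2446,.046])
print(s['position'],s['qpos'],s['time_s'],dl(s['position'],R.from_quat(s['eef_rot']),g,tool(-u,[0,0,-1])))
E
```

```text
[ 0.56497449 -0.0346637   0.23931465] [-1.06346313e-01 -1.21912910e-01  1.67897521e+00  6.73324490e-06
  1.58450429e+00 -1.77028135e+00] 4.1 (array([  0.54, -10.49,   9.67]), array([0., 0., 0.]))
```

>>> move_arm(deltas=[0,-1,0,0,0,0,0,-1,0,0,0,0,0,-1,0,0,0,0,0,-1,0,0,0,0,0.2,-1,0,0,0,0,0.2,-1,0,0,0,0,0.1,-1,0,0,0,0,0,-1,0,0,0,0])

```text
time_s: 5.1
position: [0.5697, -0.1949, 0.2394]
eef_rot: [-0.046, 0.999, -0.0, 0.0]
contact_force: [-0.1, 0.2, 0.6]
width: 0.0553
finger_force: 0.0
```

>>> move_arm(deltas=[0,-1,0,0,0,0,0,-1,0,0,0,0,0,-0.5,0,0,0,0,0,0,1,0,0,0,0,0,1,0,0,0,0,0,1,0,0,0,0,0,1,0,0,0,0,0,1,0,0,0])

```text
time_s: 6.1
position: [0.5743, -0.2431, 0.1378]
eef_rot: [-0.047, 0.999, 0.0, -0.0]
contact_force: [-0.5, -0.4, -0.6]
width: 0.0556
finger_force: 0.0
```

```bash
python3 - <<'E'
from h import *
s=robot.get_state(); a=np.radians(5.3); u=np.array([np.cos(a),np.sin(a),0]); g=np.array([.5737,-.2446,.046])
print(s['position'],s['time_s'],dl(s['position'],R.from_quat(s['eef_rot']),g,tool(-u,[0,0,-1])))
p,d,c=shot('scene'); p=p[:,:,::-1]; cv2.imwrite('pics/over.png',cv2.resize(p[170:320,270:450],None,fx=4,fy=4,interpolation=2))
E
```

```text
[ 0.5743439  -0.24310679  0.13780568] 6.1 (array([ 0.04, -0.07,  4.59]), array([ 0.   , -0.   ,  0.001]))
```

View pics/over.png

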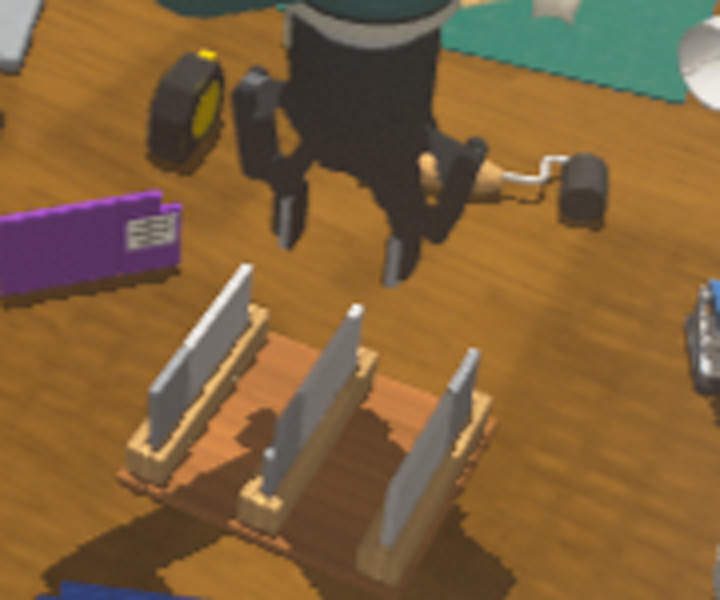

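The open jaws straddle the middle plate (top edge 355,310 in the crop), clear of both neighbours. Descend and grip.

>>> move_arm(deltas=[0,-0.07,1,0,0,0,0,0,1,0,0,0,0,0,1,0,0,0,0,0,1,0,0,0,0,0,0.55,0,0,0,0,0,0,0,0,0])

```text
time_s: 6.9
position: [0.5743, -0.2446, 0.0474]
eef_rot: [-0.047, 0.999, 0.0, -0.001]
contact_force: [-0.5, -0.2, -0.5]
width: 0.0552
finger_force: 0.0
```

>>> move_arm(deltas=[0,0,0,0,0,0,0,0,0,0,0,0,0,0,0,0,0,0,0,0,0,0,0,0,0,0,0,0,0,0,0,0,0,0,0,0], jaw=-1, force=60)

```text
time_s: 7.65
position: [0.5749, -0.2449, 0.049]
eef_rot: [-0.047, 0.999, -0.0, 0.0]
contact_force: [0.1, -0.4, 5.9]
width: 0.0053
finger_force: 59.4
```

>>> move_arm(deltas=[0,0,-0.3,0,0,0,0,0,-0.6,0,0,0,0,0,-1,0,0,0,0,0,-1,0,0,0,0,0,-1,0,0,0,0,0,-1,0,0,0,0,0,-1,0,0,0,0,0,-1,0,0,0])

```text
time_s: 8.65
position: [0.5745, -0.2447, 0.1877]
eef_rot: [-0.047, 0.999, -0.0, 0.0]
contact_force: [-0.7, -0.4, -1.0]
width: 0.0053
finger_force: 58.5
```

```bash
cat > t.py <<'E'
from h import *
s=robot.get_state(); th=np.radians(24.6); f=np.array([np.cos(th),np.sin(th)])
F=np.array([.752,.180,.2])-np.array([*(.22*f),0])
Rt=tool([-f[1],f[0],0],[f[0],f[1],-1]); print('F',F)
print('q',np.round(s['qpos'],2),s['time_s'],s['width'],s['position'])
E
python3 - <<'E'
from t import *
T=F-Rt.apply([.070,.003,.004]); print(T,dl(s['position'],R.from_quat(s['eef_rot']),T,Rt))
p,d,c=shot('scene'); np.savez('l.npz',p=p,d=d); cv2.imwrite('pics/lift.png',cv2.resize(p[170:320,270:450,::-1],None,fx=4,fy=4,interpolation=2))
E
```

```text
F [0.55196806 0.08841823 0.2       ]
q [-0.44  0.03  1.62 -0.    1.5  -2.11] 8.65 0.005338417456683308 [ 0.57451659 -0.24474617  0.18768435]
[0.57660722 0.02271121 0.20070711] (array([-1.35, 13.31, -0.65]), array([-0.434, -0.308,  0.743]))
```

View pics/lift.png

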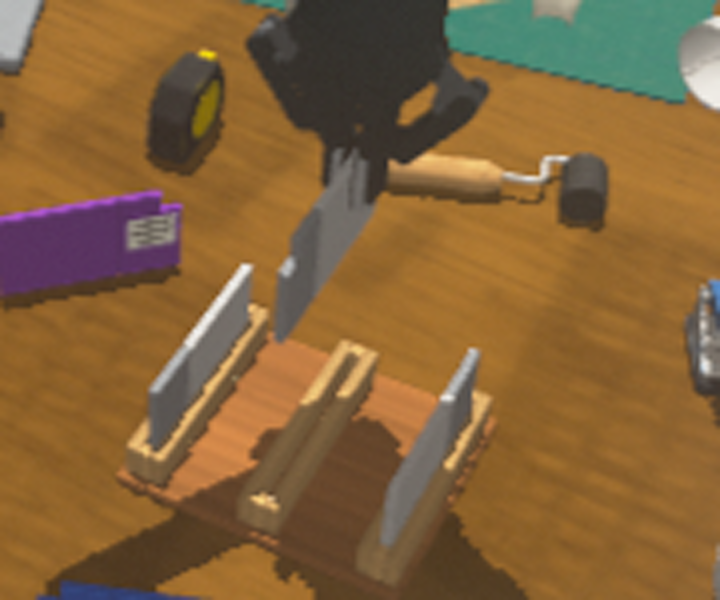

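The plate is held, the middle slot is empty, and both blanks are undisturbed. Now carry it over and turn it.

>>> move_arm(deltas=[0,0.5,-0.5,0,0,0,0,1,-0.5,0,0,0,0,1,-0.5,0,0,0,0,1,-0.5,0,0,0,0,1,0,0,0,0,0,1,0,0,0,0,0,1,0,0,0,0,0,1,0,0,0,0])

```text
time_s: 9.7
position: [0.5604, -0.094, 0.226]
eef_rot: [-0.047, 0.999, 0.0, -0.0]
contact_force: [-0.5, 0.8, -0.6]
width: 0.0051
finger_force: 58.5
```

>>> move_arm(deltas=[0,1,0,0,0,0,0,1,0,0,0,0,0,1,0,0,0,0,0,0.7,0,0,0,0,0,0,0,-0.031,-0.022,0.053,0,0,0,-0.031,-0.022,0.053,0,0,0,-0.031,-0.022,0.053,0,0,0,-0.031,-0.022,0.053])

```text
time_s: 10.7
position: [0.5538, -0.0214, 0.2263]
eef_rot: [0.121, 0.985, 0.101, 0.064]
contact_force: [0.6, -0.4, -1.6]
width: 0.005
finger_force: 58.7
```

>>> move_arm(deltas=[0,0,0,-0.031,-0.022,0.053,0,0,0,-0.031,-0.022,0.053,0,0,0,-0.031,-0.022,0.053,0,0,0,-0.031,-0.022,0.053,0,0,0,-0.031,-0.022,0.053,0,0,0,-0.031,-0.022,0.053,0,0,0,-0.031,-0.022,0.053,0,0,0,-0.031,-0.022,0.053])

```text
time_s: 11.7
position: [0.5537, -0.0215, 0.2263]
eef_rot: [0.431, 0.837, 0.284, 0.182]
contact_force: [-0.2, 1.1, -0.6]
width: 0.0053
finger_force: 58.7
```

```bash
python3 - <<'E'
from t import *
T=F-Rt.apply([.070,.003,.004]); print(T,dl(s['position'],R.from_quat(s['eef_rot']),T,Rt))
E
```

```text
F [0.55196806 0.08841823 0.2       ]
q [-0.33 -0.46  2.07  0.57  1.11 -1.1 ] 11.7 0.005276111490391436 [ 0.55366575 -0.02149739  0.22628811]
[0.57660722 0.02271121 0.20070711] (array([1.26, 0.93, 2.32]), array([-0.061, -0.044,  0.105]))
```

>>> move_arm(deltas=[0,0,0,-0.031,-0.022,0.053,0,0,0,-0.03,-0.022,0.052,0.3,0.2,0.6,0,0,0,0.3,0.2,0.6,0,0,0,0.3,0.2,0.6,0,0,0,0,0,0,0,0,0])

```text
time_s: 12.45
position: [0.5774, 0.01, 0.2083]
eef_rot: [0.497, 0.779, 0.321, 0.206]
contact_force: [0.5, 0.8, -1.8]
width: 0.005
finger_force: 58.7
```

```bash
python3 - <<'E'
from t import *
Rc=R.from_quat(s['eef_rot']); T=F-Rt.apply([.070,.003,.004]); print(T,dl(s['position'],Rc,T,Rt))
o=np.zeros((600,800,3),np.uint8)
for i,n in enumerate(('scene','top')):
    p,d,c=shot(n); np.savez(f'{n}1.npz',p=p,d=d)
    E=np.linalg.inv(np.array(c['extrinsics'])); q=E[:3,:3]@F+E[:3,3]; u,v=int(c['fx']*q[0]/q[2]+c['cx']),int(c['fy']*q[1]/q[2]+c['cy']); print(n,u,v)
    k=(5,4)[0]; a=p[v-60:v+60,u-40:u+40,::-1]; a=cv2.resize(a,None,fx=5,fy=5,interpolation=2); o[:,i*400:i*400+400]=a
    P=pts(d,c); L=(P-s['position'])@Rc.as_matrix()  # tool frame
    m=(d>0)&(abs(L[...,1])<.012)&(L[...,0]>.02)&(L[...,0]<.1)&(abs(L[...,2])<.05)
    q=L[m]
    if len(q)>20:
        A=np.c_[q[:,0],q[:,2],np.ones(len(q))]; w=np.linalg.lstsq(A,q[:,1],rcond=None)[0]
        print(n,len(q),'x',np.percentile(q[:,0],[1,99]),'z',np.percentile(q[:,2],[1,99]),'y=ax+bz+c',w, 'label-plane y',w@[.07,.004,1])
cv2.imwrite('pics/pres.png',o)
E
```

```text
F [0.55196806 0.08841823 0.2       ]
q [-0.25 -0.47  2.13  0.6   0.91 -0.92] 12.45 0.004974571586690614 [0.57735086 0.01003204 0.2082922 ]
[0.57660722 0.02271121 0.20070711] (array([ 0.59, -0.1 ,  0.43]), array([-0.001, -0.002,  0.003]))
scene 232 165
top 225 207
top 325 x [0.02078338 0.08660201] z [-0.02546221  0.03914081] y=ax+bz+c [-0.00279829  0.01733307  0.00114252] label-plane y 0.0010159692550678044
```

View pics/pres.png

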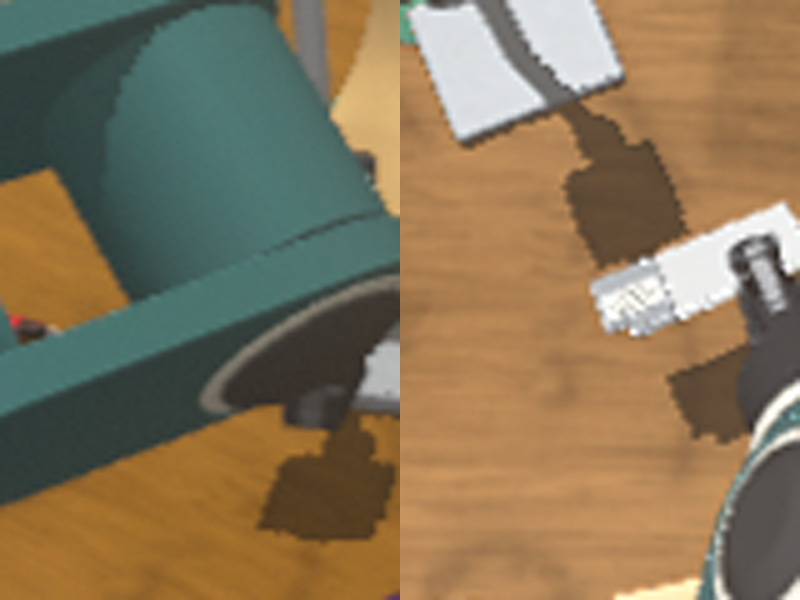

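The right-hand panel (top view) shows the label up at about crop (632,298), on the lens side, with the gripper on the plain half. Now the last correction.

>>> move_arm(deltas=[0.28,-0.03,0.17,0,0,0,0.28,-0.02,0.16,0,0,0,0,0,0,0,0,0,0,0,0,0,0,0])

```text
time_s: 13.05
position: [0.5759, 0.0206, 0.2041]
eef_rot: [0.498, 0.778, 0.322, 0.207]
contact_force: [-0.1, -0.6, -0.9]
width: 0.0049
finger_force: 58.7
```

```bash
python3 - <<'E'
from t import *
Rc=R.from_quat(s['eef_rot']); T=F-Rt.apply([.0705,.002,.006]); print(dl(s['position'],Rc,T,Rt))
p,d,c=shot('top'); P=pts(d,c); L=(P-s['position'])@Rc.as_matrix()
m=(d>0)&(abs(L[...,1])<.012)&(L[...,0]>.02)&(L[...,0]<.1)&(abs(L[...,2])<.05)
q=L[m]; print('extent mm',np.round(cv2.minAreaRect(q[q[:,0]>.03][:,[0,2]].astype(np.float32)*1000)[2],1),np.percentile(q,[1,99],0).round(4).tolist())
x=p.astype(int); paper=m&(x[...,0]-x[...,2]>12)&(x.sum(2)>500)&(L[...,0]>.04)
print('paper',paper.sum(),np.round(P[paper].mean(0),4),np.round(L[paper].mean(0),4),'F',F)
y,xx=np.where(m); cv2.imwrite('pics/fin.png',cv2.resize(p[y.min()-12:y.max()+12,xx.min()-12:xx.max()+40,::-1],None,fx=8,fy=8,interpolation=2)[:600,:800])
E
```

```text
F [0.55196806 0.08841823 0.2       ]
q [-0.22 -0.47  2.15  0.58  0.89 -0.89] 13.05 0.004908922959897071 [0.57592282 0.02064204 0.2040778 ]
(array([ 0.05, -0.02,  0.07]), array([-0.   , -0.   ,  0.002]))
extent mm 89.7 [[0.0207, -0.0035, -0.0265], [0.0876, 0.0039, 0.0379]]
paper 12 [0.5552 0.0896 0.1962] [0.0714 0.0016 0.0126] F [0.55196806 0.08841823 0.2       ]
```

View pics/fin.png

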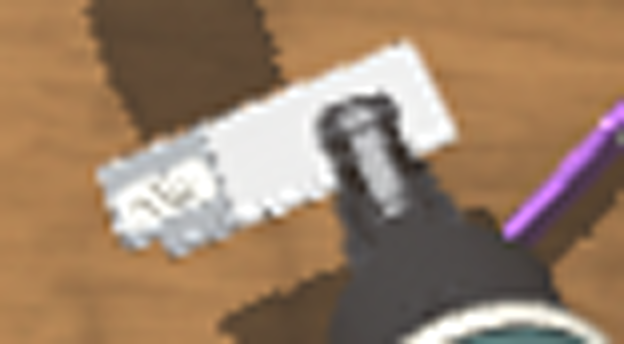

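The label faces the lens with the notched edge uppermost on the robot side, and the plate is square. The remaining error is about 2 mm, so I'm handing in.

```bash
python3 -c "
from station import finish_job,robot
print(abs(robot.get_state()['dq']).max()); print(finish_job())"
```

```text
0.0026729472508821967
the job is handed in; nothing more can be done
None
```

The notched plate is held still by its plain half in front of the reader, label up and facing the lens, notched edge uppermost and long side level, within about 2 mm of my estimate of the reading point; the job was handed in at about 13 s, and the rack's other plates were still in place after the lift.

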